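Let a sample tube out of the counter dispenser without slamming its lid

TASK

Let the blue sample tube out of the counter dispenser for a client: with the fingertips press the red pad of its lever all the way down, which lifts the orange lid, and keep it down until the tube has rolled out and lies still in the front tray. Then let the lever rise slowly under the fingertips so that the lid comes down gently and fully shut without slamming, and move clear. Do not touch the lid or the tube, grasp nothing, and leave the bottles, pot and hair clip near it where they are.

Things in the scene. Friction and masses are not known exactly. Their poses are not given: they have to be found in the camera images.
- dispenser: White dispenser fixed to the counter, 262 x 116 mm, 115 mm high at the back. Origin on the counter below the lid hinge; x to the closed back (tray at -x), y to its left, z up. Floor slopes 0.22 rad down to the front: 38 mm high at x=0, under the lid, to a tray lip at x=-0.114 (lip top 39 mm high). Inner width 102 mm. Grey gear case, 100 mm high, on the right (-y).
- lever (a joint): Press lever on the right side, hinge in rad: 0 at rest (up, lid shut), 0.70 fully down. The arm points to the dispenser's front (-x), 0.35 rad above level at rest, 0.35 rad below level when down. A spring always pushes it up: about 4 N on the pad at rest, 6 N fully down; it does not stay down and springs back fast when let go.
- lid (a joint): Orange lid hinge in rad: 0 shut, 1.26 wide open. Geared to the lever: lid angle = 1.8 x lever angle. The tube can pass beneath from about 0.9 rad.
- press_lever: The whole lever: dark steel arm with a red pad at its end, 42 mm (along the lever) x 34 mm x 8 mm, tipping with the lever. Origin on its hinge axis (same point as lever_axle).
- pad_top (a point): Centre of the top face of the red pad; at rest 128 mm above the counter, fully down about 50 mm above it. It moves on an arc of about 115 mm radius about lever_axle.
- lever_axle (a point): Centre of the lever's hinge, 85 mm above the counter, at (0.020, -0.103) in the dispenser frame; the hinge runs along the dispenser's y axis.
- lid_panel: Orange lid panel, 96 mm wide, 4 mm thick, reaching 48 mm down from its hinge; origin at the hinge, 88 mm above the counter. It swings out over the tray. Not to be touched.
- tube: Blue sample tube with yellow cap, 26 mm diameter, 88 mm long, about 50 g, loose, lying across the chute behind the shut lid; origin at its centre, long axis y. It rolls down into the tray by itself when the lid is up and then rests against the front lip, centre about x = -0.10 in the dispenser frame.
- polish: Small bottle of pink nail polish with black cap, 31 mm diameter, 79 mm tall, loose, standing left of the dispenser; origin under its centre. Bystander.
- dropper: Brown dropper bottle, 34 mm diameter, 102 mm tall, loose, standing left of the dispenser; origin under its centre. Bystander.
- wax: Round lidded pot, 91 mm diameter, 44 mm tall, loose, standing right of the dispenser, beside the lever; origin under its centre. Bystander.
- clip: Pink hair clip, 22 x 98 x 16 mm, loose, lying in front of the tray; origin under its centre, long axis y. Bystander.
Things that resemble listed ones, but are neither listed nor needed, are in the scene too. There is more than one size of the tube; the job needs the larger.

How it is judged:
On the way, in this order (a step that is already met when the one before it is completed fails the run):
1. the lever pressed down by the fingertips, the lid held up, until the tube lies still in the tray (value of joint lid above 1.05 rad and contact force between the fingers and press_lever above 1 N and x of tube in the frame of dispenser between -0.114 and -0.07 m and z of tube in the frame of dispenser between 0.015 and 0.048 m and y of tube in the frame of dispenser between -0.03 and 0.03 m and linear speed of tube below 0.03 m/s), for 0.2 s.
2. the lid eased shut with the lever (value of joint lid below 0.05 rad), for 0.1 s.
At the end, for the whole second after the job is handed in: The tube lies still in the tray against the front lip, the lid is shut within 0.05 rad, and the four bystanders are within 20 mm of where they stood (x of tube in the frame of dispenser between -0.114 and -0.07 m and z of tube in the frame of dispenser between 0.015 and 0.048 m and y of tube in the frame of dispenser between -0.03 and 0.03 m and linear speed of tube below 0.03 m/s and value of joint lid below 0.05 rad and not (distance of any of polish, dropper, wax, clip from where it was at the start of the episode above 0.02 m)); the robot touches nothing.
It fails at once if the lid slammed: it came down faster than 2 rad/s (velocity of joint lid below -2 rad/s and value of joint lid below 1 rad).
It fails at once if the robot touched the lid itself (contact force between any of the fingers, the arm and lid_panel above 0.5 N).
It fails at once if the robot touched the tube (contact force between any of the fingers, the arm and tube above 0.3 N).
It fails at once if the tube was lifted (z of tube in the frame of dispenser above 0.085 m).
It fails at once if a bystander was moved (distance of any of polish, dropper, wax, clip from where it was at the start of the episode above 0.02 m).
It also fails if it takes over 45 s, if anything falls off the work surface, if the arm or the gripper's body presses on something with over 40 N, if the wrist force passes 120 N, or if a joint passes its speed limit or range.

ROBOT

A 7-joint arm with a two-finger parallel gripper is mounted at the origin on a cart in front of the work surface, level with it; the furniture and walls round the work are solid. World frame = base frame: x ahead of the robot, y to its left, z up, the work surface at z = 0. Lengths are in m, angles in rad, forces in N, time in s.
With the tool pointing down it reaches from about 0.35 to 0.9 m from the base axis. Payload 8.1 kg.
Tool frame: the origin (TCP) lies at the very end of the fingers, on their centre line; the grasp point (between the pads) lies 19 mm behind it; z points along the fingers, y is the line along which they close (so a half turn about z gives the same grasp; the last joint's range is limited). The gripper opens to 92 mm and grips with 3 to 60 N. Pads are 19 mm wide; open, the fingers measure 130 mm over their backs; the gripper's body (75 mm by 190 mm) begins 47 mm behind the grasp point.
Start: joints at [-1.27, 0.434, 0.025, 1.573, -0.012, 1.134, -0.075], TCP at [0.246, 0.575, 0.227] pointing down, gripper open.
Joint ranges: [-2.62, 2.62], [-0.44, 2.09], [-1.27, 1.32], [0.08, 2.57], [-1.32, 4.46], [0.12, 2], [-2.74, 2.74]. Speed limits (rad/s): [2.22, 2.22, 3.01, 3.01, 3.14, 3.14, 3.14].

INTERFACE

Orientations are given as a rotation vector (axis times angle).
In Python, from plant import robot, get_image, models gives the robot as it stands.
- The arm moves only by the tool step_arm, never from a script. Its argument "series" is a list of rows, each a list of 7 numbers: the shift along the tool's x, y, z in cm, then the turn, a rotation vector about the tool's x, y, z in degrees, then the closure, from 0 (fully open) to 1 (shut). A call has 1 to 12 rows; each row is the pose to reach, as a shift and turn from the pose commanded when the call began, along the tool's axes at that moment; what a row does not reach only later rows make up. A row lasts 1/10 s, in which the tool goes at most 50 mm and 8.59 degrees, less where a joint would pass 70% of its speed; a pose out of reach is approached as far as the arm can. A call with a gripper value outside its range is refused whole. The fingers move at their own pace and stop on an object; "force" is the grip in N (left out, the last holds). Time passes only in rows, so rows that repeat a pose let the fingers close. It gives the time, the measured TCP pose, the force, the opening and the grip force at its end, in the units of the state.
- robot.get_state(): the state, without advancing time (a new reading comes with each control period).
- get_image(name): name is "side" or "top"; returns a dict with "image" (400x640x3 uint8, red, green, blue), "camera_matrix" (3x3 intrinsics, pixels), "R" (3x3) and "t" (3): a world point X has camera coordinates R X + t. Camera axes: x right, y down, z forward; pixel columns grow to the right and rows downward; lengths in m; the calibration is good to about 2 mm. A picture is of the moment at which its call begins. There is no depth.
- robot.hand_in(): hands the job in; it is judged then, once.
Trained networks look in a picture, given as the dict that the camera call returned (one of the last four; its "shot" number tells which), for a name from the list of things; names that differ only in an ending like _2 or _b are one class to them, and where a whole thing is asked for, a point or a joint stands for the part that bears it (a point fixed in the world has none). Each returns a list of dicts, best first, with "p" (0 to 1); they miss things now and then, are a little off and sometimes report something else, mostly with a low value. They report only what shows in the picture. A call takes as long as a camera call. They do not tell look-alikes from the thing itself.
- models.boxes_of(picture, name): "xyz" ([x, y, z] in m, in world coordinates, good to about 4 mm: the middle of the surface that is visible of it).
- models.trace(picture, name): "mask" (400x640 bool, what is visible of it).
The state is a dict: "time_s": time; "qpos": joint angles; "dq": joint speeds; "joint_torque": joint torques, N m; "eef_pos": TCP position; "eef_rot": TCP orientation; "ft_force": force on the tool from outside, world axes, zero at the start; "ft_torque": the same for the moment, N m; "finger_gap": finger opening in m; "finger_force": force on a finger pad.
Only numpy, scipy, OpenCV 4.12 (cv2) and the standard library are available. Lean on these libraries where they do the work, as an engineer would, in place of code of your own. Each camera call takes 0.05 s, during which the arm holds its last target. There are 200 camera calls.

## Working session

There is one attempt and no reset: what is moved stays moved. The work goes in short steps, Python scripts to look and compute and a tool call to move; the robot and the scene stay as the last step left them, time stands still between calls to the robot, and variables do not carry over. Pictures are saved under pics/ and viewed, at most 10 in all, crops included, and the job is handed in when it is done.

Besides the shell and the picture viewer there is one more tool, called after "Emit:" by a JSON object that holds its "name" and its "arguments". step_arm: Moves the arm, as the interface text tells. Its arguments: {"type":"object","properties":{"series":{"type":"array"},"force":{"type":"number"}},"required":["series"]}

```bash
mkdir -p pics
python3 - <<'E'
from plant import robot, get_image, models
import cv2,numpy as np
for n in ("side","top"):
    p=get_image(n); cv2.imwrite(f"pics/{n}0.png",p["image"][:,:,::-1])
    for k in ("pad_top","press_lever","lever_axle","lid_panel","tube","dispenser","wax","clip","polish","dropper"):
        for d in models.boxes_of(p,k)[:3]: print(n,k,np.round(d["xyz"],3),round(d["p"],2))
s=robot.get_state(); print(s["time_s"],s["eef_pos"],s["eef_rot"],s["finger_gap"])
E
```

```text
side pad_top [ 0.53  -0.249  0.109] 0.96
side press_lever [ 0.529 -0.244  0.114] 0.56
side lever_axle [ 0.605 -0.189  0.057] 0.57
side lid_panel [ 0.608 -0.142  0.079] 0.85
side tube [ 0.687 -0.344  0.013] 0.62
side tube [ 0.44  -0.084  0.011] 0.16
side dispenser [ 0.602 -0.186  0.054] 0.87
side wax [ 0.536 -0.329  0.045] 0.66
side clip [ 0.535 -0.25   0.114] 0.7
side clip [ 0.441 -0.087  0.014] 0.69
side clip [ 0.602 -0.188  0.056] 0.59
side polish [ 0.442 -0.084  0.011] 0.48
side dropper [ 0.68  -0.034  0.075] 0.58
top pad_top [ 0.516 -0.24   0.12 ] 0.58
top press_lever [ 0.513 -0.241  0.123] 0.78
top press_lever [ 0.557 -0.316  0.046] 0.46
top lever_axle [ 0.606 -0.164  0.051] 0.91
top lid_panel [ 0.603 -0.148  0.09 ] 0.62
top tube [ 0.62  -0.16   0.066] 0.72
top tube [ 0.686 -0.338  0.016] 0.5
top dispenser [ 0.606 -0.165  0.06 ] 0.61
top dispenser [ 0.679 -0.035  0.06 ] 0.16
top wax [ 0.554 -0.315  0.042] 0.75
top clip [ 0.439 -0.081  0.013] 0.73
top polish [ 0.582 -0.029  0.037] 0.73
top dropper [ 0.678 -0.034  0.061] 0.53
top dropper [ 0.517 -0.243  0.12 ] 0.33
1.1 [0.24559793 0.57472498 0.22672383] [6.30114058e-01 3.07774634e+00 1.08844541e-05] 0.09195490921086982
```

View pics/side0.png

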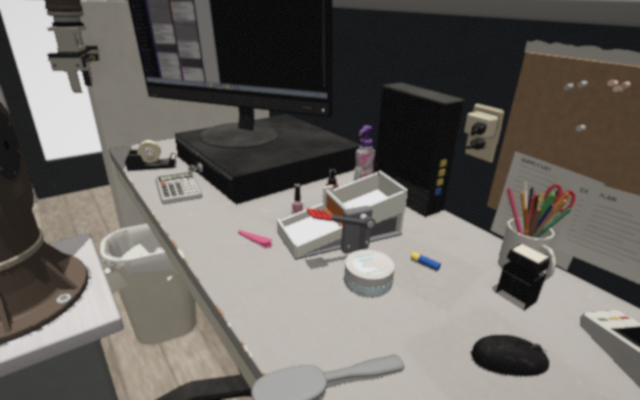

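View pics/top0.png

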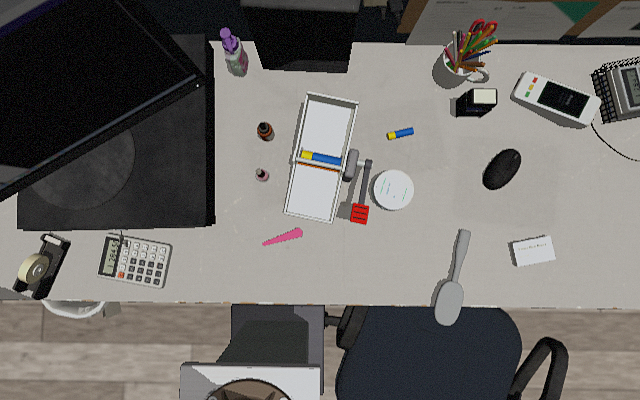

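The top view shows the dispenser at (320,157) with its long axis leaning slightly right, the red pad at (360,213), the wax pot at (393,190) and the clip at (283,237). The tube is behind the lid at (322,158), and there is a small decoy tube at (400,132). The monitor and its stand take up the left side. The side view confirms the lever is up and the lid shut.

```bash
cat > h.py <<'E'
import numpy as np, cv2
from plant import robot, get_image, models
from scipy.spatial.transform import Rotation as Ro
def ray(p,u,v,z):
    d=p["R"].T@np.linalg.inv(p["camera_matrix"])@[u,v,1]; c=-p["R"].T@p["t"]
    return c+d*(z-c[2])/d[2]
def proj(p,X):
    x=p["R"]@np.asarray(X)+p["t"]; x=p["camera_matrix"]@x; return x[:2]/x[2]
E
python3 - <<'E'
from h import *
from scipy.optimize import least_squares
p=get_image("top")
im=p["image"].astype(int); red=(im[...,0]>150)&(im[...,1]<70)&(im[...,2]<70)
n,l,st,c=cv2.connectedComponentsWithStats(red.astype('uint8'))
for i in range(1,n):
    if st[i,4]>20: print("red",st[i],c[i],ray(p,*c[i],.128).round(4))
m=models.trace(p,"dispenser")
print(len(m))
for nm,u,v,z in [("backL",308,93,.115),("backR",358,103,.115),("frL",285,215,.039),("frR",333,222,.039),("axle",368,163,.09),("standR",210,228,.06),("standL",18,230,.06),("scrL",0,205,.3),("scrR",205,75,.3),("wax",393,190,.044),("deskedge",200,300,0),("case",352,165,.1)]:
    print(nm,ray(p,u,v,z).round(3))
s=get_image("side"); im=s["image"].astype(int); red2=(im[...,0]>150)&(im[...,1]<80)&(im[...,2]<80)
n,l,st2,c2=cv2.connectedComponentsWithStats(red2.astype('uint8'))
for i in range(1,n):
    if st2[i,4]>20: print("sred",st2[i],c2[i])
print("cams",(-p["R"].T@p["t"]).round(2),(-s["R"].T@s["t"]).round(2))
big=cv2.resize(p["image"][80:260,220:430],None,fx=3.6,fy=3.3,interpolation=cv2.INTER_CUBIC)
cv2.imwrite("pics/crop.png",big[:,:,::-1])
st=robot.get_state();print(Ro.from_rotvec(st["eef_rot"]).as_matrix().round(3))
E
```

```text
red [351 203  18  21 250] [359.252 213.312] [ 0.496  -0.2334  0.128 ]
1
backL [ 0.746 -0.126  0.115]
backR [ 0.726 -0.231  0.115]
frL [ 0.493 -0.077  0.039]
frR [ 0.479 -0.184  0.039]
axle [ 0.604 -0.255  0.09 ]
standR [0.462 0.084 0.06 ]
standL [0.452 0.502 0.06 ]
scrL [0.495 0.356 0.3  ]
scrR [0.712 0.036 0.3  ]
wax [ 0.552 -0.317  0.044]
deskedge [0.296 0.117 0.   ]
case [ 0.598 -0.22   0.1  ]
sred [308 210  24   9 143] [319.16083916 214.00699301]
cams [ 0.47 -0.15  0.94] [ 0.12 -0.75  0.48]
[[-0.92   0.393 -0.   ]
 [ 0.393  0.92  -0.   ]
 [ 0.    -0.    -1.   ]]
```

View pics/crop.png

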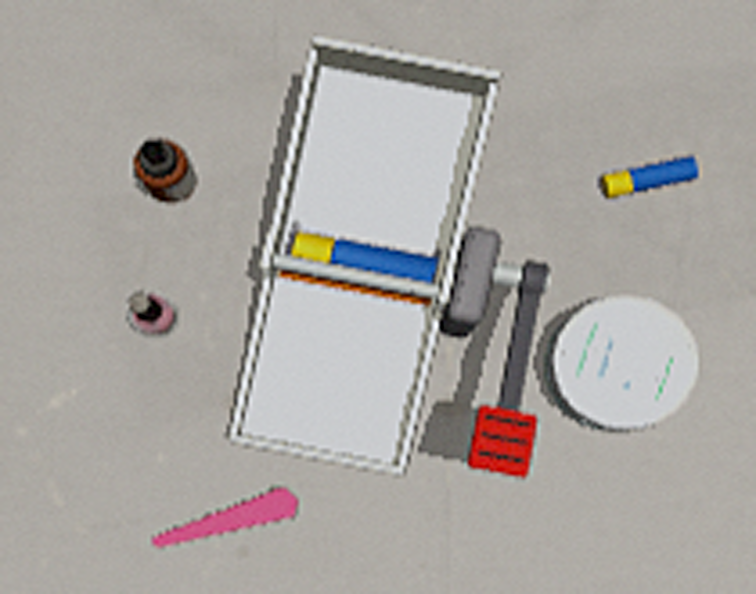

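The dispenser yaw is about -0.19 rad. The pad top is at about (0.497, -0.234, 0.128), which agrees with the axle position and the lever radius. I'll go above it with the gripper closing.

Emit:
{"name": "step_arm", "arguments": {"series": [[-2.7, -3.2, 0, 0, 0, -1, 0.5], [-5.5, -6.5, 0, 0, 0, -2, 1], [-8.2, -9.7, 0, 0, 0, -3, 1], [-11, -12.9, 0, 0, 0, -4, 1], [-13.7, -16.1, 0, 0, 0, -5, 1], [-16.5, -19.4, 0, 0, 0, -6, 1], [-19.2, -22.6, 0, 0, 0, -7, 1], [-22, -25.8, 0, 0, 0, -8, 1], [-24.7, -29, 0, 0, 0, -9, 1], [-27.5, -32.3, 0, 0, 0, -10, 1], [-30.2, -35.5, 0, 0, 0, -11, 1], [-32.9, -38.7, 0, 0, 0, -12.2, 1]], "force": 10}}

```text
time_s: 2.45
eef_pos: [0.3964, 0.0879, 0.2271]
eef_rot: [0.298, 3.127, 0.001]
ft_force: [1.1, 0.4, 0.3]
finger_gap: 0.002
finger_force: 0.0
```

Emit:
{"name": "step_arm", "arguments": {"series": [[-2, -3.7, 0, 0, 0, 0, 1], [-4, -7.4, 0, 0, 0, 0, 1], [-6, -11.1, 0, 0, 0, 0, 1], [-8, -14.9, 0, 0, 0, 0, 1], [-10, -18.6, 1, 0, 0, 0, 1], [-12, -22.3, 2, 0, 0, 0, 1], [-14, -26, 3, 0, 0, 0, 1], [-16, -29.7, 4, 0, 0, 0, 1], [-16, -29.7, 5.5, 0, 0, 0, 1], [-16, -29.7, 6.7, 0, 0, 0, 1], [-16, -29.7, 6.7, 0, 0, 0, 1]]}}

```text
time_s: 3.55
eef_pos: [0.4957, -0.2311, 0.1581]
eef_rot: [-0.298, -3.124, -0.002]
ft_force: [-0.4, 0.8, 1.1]
finger_gap: 0.0006
finger_force: 0.0
```

Run:
```python
from h import *
p=get_image("side"); s=robot.get_state(); print(s["eef_pos"],s["eef_rot"],s["ft_force"])
e=s["eef_pos"]; print(proj(p,e), proj(p,[.497,-.234,.128]))
cv2.imwrite("pics/s1.png",cv2.resize(p["image"][120:300,220:430],None,fx=3.6,fy=3.3,interpolation=cv2.INTER_CUBIC)[:,:,::-1])
```

```text
[ 0.49626454 -0.23104331  0.15910246] [-2.97322913e-01 -3.12568433e+00 -1.62926975e-03] [ 0.15782032 -0.36443858  0.45404056]
[318.80024866 196.26180561] [319.6221642  212.00090183]
```

View pics/s1.png

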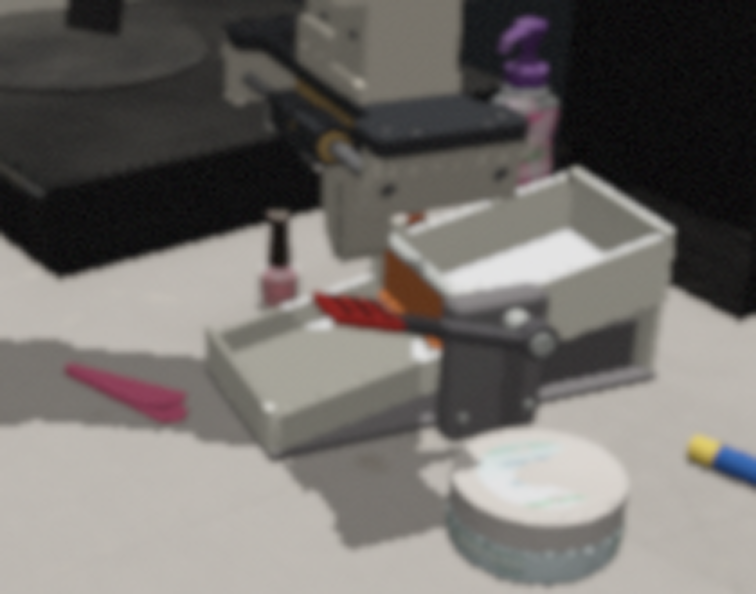

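The fingertips at crop (358,252) are centred over the red pad at (360,312), and the projection agrees. I'll press down now, following the arc.

Emit:
{"name": "step_arm", "arguments": {"series": [[0, -0.2, 1, 0, 0, 0, 1], [0, -0.3, 2, 0, 0, 0, 1], [0, -0.3, 2.8, 0, 0, 0, 1], [0.2, -0.3, 3.6, 0, 0, 0, 1], [0.4, -0.3, 4.5, 0, 0, 0, 1], [0.6, -0.3, 5.4, 0, 0, 0, 1], [0.7, -0.3, 6.3, 0, 0, 0, 1], [0.7, -0.3, 7.2, 0, 0, 0, 1], [0.6, -0.3, 8.1, 0, 0, 0, 1], [0.5, -0.3, 9, 0, 0, 0, 1], [0.4, -0.3, 9.7, 0, 0, 0, 1], [0.3, -0.3, 10.1, 0, 0, 0, 1]]}}

```text
time_s: 4.8
eef_pos: [0.493, -0.2348, 0.0579]
eef_rot: [-0.3, -3.126, -0.0]
ft_force: [-3.9, 0.9, 5.7]
finger_gap: -0.0001
finger_force: 3.0
```

Run:
```python
from h import *
p=get_image("side"); s=robot.get_state(); print(s["eef_pos"],s["eef_rot"],s["ft_force"])
cv2.imwrite("pics/s2.png",cv2.resize(p["image"][120:300,220:430],None,fx=3.6,fy=3.3,interpolation=cv2.INTER_CUBIC)[:,:,::-1])
```

```text
[ 0.49298086 -0.23473348  0.05760814] [-2.99545501e-01 -3.12613702e+00 -1.74151987e-04] [-3.40017532  0.14919165  4.44948251]
```

View pics/s2.png

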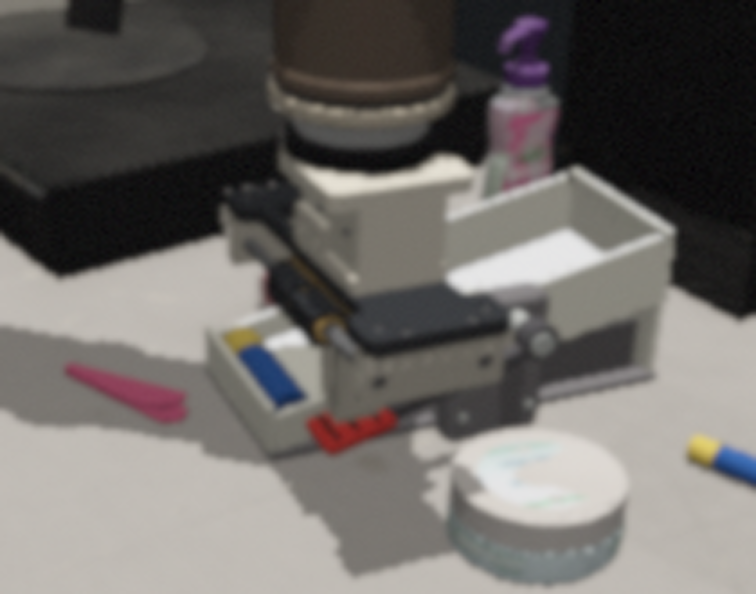

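The tube has rolled out and lies against the front lip at crop (270,370). I'll press the last few millimetres and hold.

Emit:
{"name": "step_arm", "arguments": {"series": [[0, 0, 0.2, 0, 0, 0, 1], [0, 0, 0.4, 0, 0, 0, 1], [0, 0, 0.4, 0, 0, 0, 1], [0, 0, 0.4, 0, 0, 0, 1], [0, 0, 0.4, 0, 0, 0, 1], [0, 0, 0.4, 0, 0, 0, 1], [0, 0, 0.4, 0, 0, 0, 1], [0, 0, 0.4, 0, 0, 0, 1], [0, 0, 0.4, 0, 0, 0, 1], [0, 0, 0.4, 0, 0, 0, 1], [0, 0, 0.4, 0, 0, 0, 1], [0, 0, 0.4, 0, 0, 0, 1]]}}

```text
time_s: 6.05
eef_pos: [0.4936, -0.2349, 0.055]
eef_rot: [0.299, 3.127, -0.0]
ft_force: [-2.5, 1.6, 5.3]
finger_gap: 0.0003
finger_force: 3.0
```

Run:
```python
from h import *
p=get_image("top"); s=robot.get_state(); print(s["eef_pos"],s["ft_force"])
for d in models.boxes_of(p,"tube")[:3]: print(d["xyz"],d["p"])
cv2.imwrite("pics/t2.png",cv2.resize(p["image"][80:260,220:430],None,fx=3.6,fy=3.3,interpolation=cv2.INTER_CUBIC)[:,:,::-1])
```

```text
[ 0.49360823 -0.2349056   0.05502928] [-2.46550721  1.60055873  5.38575011]
```

View pics/t2.png

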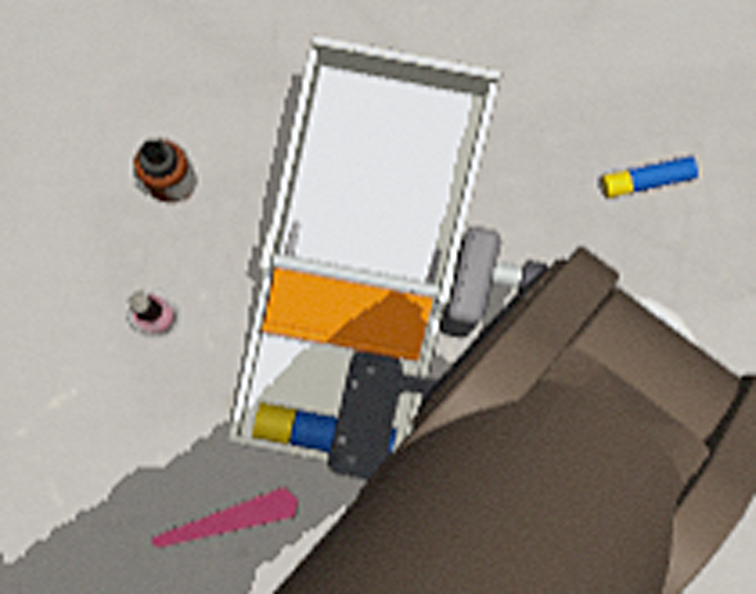

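The lid is wide open and the tube lies at the lip, crop (300,428). I'll ease the lever up slowly.

Emit:
{"name": "step_arm", "arguments": {"series": [[0.1, 0, -0.3, 0, 0, 0, 1], [0.2, 0, -0.8, 0, 0, 0, 1], [0.3, 0, -1.3, 0, 0, 0, 1], [0.3, 0, -1.8, 0, 0, 0, 1], [0.4, 0, -2.3, 0, 0, 0, 1], [0.4, 0, -2.8, 0, 0, 0, 1], [0.4, 0, -3.3, 0, 0, 0, 1], [0.4, 0, -3.8, 0, 0, 0, 1], [0.3, 0, -4.3, 0, 0, 0, 1], [0.2, 0, -4.8, 0, 0, 0, 1], [0.1, 0, -5.3, 0, 0, 0, 1], [0, 0, -5.8, 0, 0, 0, 1]]}}

```text
time_s: 7.35
eef_pos: [0.4935, -0.235, 0.1132]
eef_rot: [0.3, 3.127, -0.0]
ft_force: [-1.4, 0.8, 3.6]
finger_gap: 0.0005
finger_force: 1.8
```

Emit:
{"name": "step_arm", "arguments": {"series": [[0, 0, -0.3, 0, 0, 0, 1], [0, 0, -0.6, 0, 0, 0, 1], [0, 0, -0.9, 0, 0, 0, 1], [0, 0, -1.2, 0, 0, 0, 1], [0, 0, -1.5, 0, 0, 0, 1], [0, 0, -1.8, 0, 0, 0, 1], [0, 0, -2.1, 0, 0, 0, 1], [0, 0, -2.4, 0, 0, 0, 1], [0, 0, -2.7, 0, 0, 0, 1], [0, 0, -3.2, 0, 0, 0, 1], [0, 0, -4, 0, 0, 0, 1], [0, 0, -5, 0, 0, 0, 1]]}}

```text
time_s: 8.55
eef_pos: [0.4929, -0.2347, 0.1632]
eef_rot: [-0.3, -3.127, -0.0]
ft_force: [0.5, -0.1, 0.3]
finger_gap: 0.0006
finger_force: 0.0
```

Emit:
{"name": "step_arm", "arguments": {"series": [[0, 0, -2, 0, 0, 0, 1], [1, 0, -4, 0, 0, 0, 1], [4, 0, -6, 0, 0, 0, 1], [8, 0, -6, 0, 0, 0, 1], [8, 0, -6, 0, 0, 0, 1], [8, 0, -6, 0, 0, 0, 1], [8, 0, -6, 0, 0, 0, 1]]}}

```text
time_s: 9.25
eef_pos: [0.4157, -0.2197, 0.2232]
eef_rot: [0.299, 3.126, -0.0]
ft_force: [0.4, 0.2, 0.5]
finger_gap: 0.0005
finger_force: 0.0
```

Run:
```python
from h import *
p=get_image("side"); q=get_image("top"); s=robot.get_state(); print(s["time_s"],s["eef_pos"],s["ft_force"])
c=lambda a:cv2.resize(a["image"][80:290,220:430],(400,400),interpolation=cv2.INTER_CUBIC)[:,:,::-1]
cv2.imwrite("pics/s3.png",np.hstack([c(p),c(q)]))
```

```text
9.35 [ 0.41565135 -0.21971823  0.22280694] [-0.58617724  0.64302534 -0.23065172]
```

View pics/s3.png

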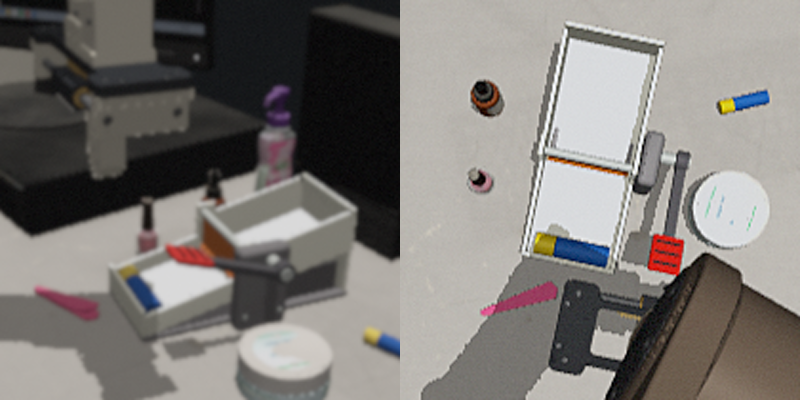

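The lid is shut, with only a thin orange edge showing at (585,165). The tube lies against the lip at (570,250), the lever is up, the bystanders haven't moved and the gripper is clear.

```bash
python3 -c "
from plant import robot; print(robot.hand_in())"
```

```text
the job is handed in; nothing more can be done
None
```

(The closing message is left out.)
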